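# Latch the tile die and hold the tile up on its cam ejector

### The arm

A 6-joint arm with a two-finger parallel gripper is mounted at the origin on the work surface. World frame = base frame: x ahead of the robot, y to its left, z up, the work surface at z = 0. Lengths are in m, angles in rad, forces in N, time in s.
With the tool pointing down it reaches from about 0.425 to 0.95 m from the base axis. Payload 14.7 kg.
Tool frame: the origin (TCP) lies on the mounting face of the last link; the fingertips stand 173 mm ahead of it and the grasp point (between the pads) lies 155 mm ahead of it; z points along the fingers, y is the line along which they close (so a half turn about z gives the same grasp; the last joint's range is limited). The gripper opens to 85 mm and grips with 20 to 120 N. Pads are 22 mm wide; open, the fingers measure 114 mm over their backs; the gripper's body (76 mm by 85 mm) begins 54 mm behind the grasp point. The pads swing forward as they close: fully open they stand 13 mm farther back than shut.
Start: joints at [1.197, 0.48, 1.596, -0, 1.065, -0.047], TCP at [0.209, 0.616, 0.405] pointing down, gripper open.
Joint ranges: [-2.75, 2.75], [-0.82, 2.05], [0.23, 2.67], [-1.56, 4.7], [0.09, 2.69], [-2.92, 2.92]. Speed limits (rad/s): [1.89, 1.89, 2.39, 3.01, 3.01, 3.01].

### API

Orientations are given as a rotation vector (axis times angle).
In Python, from station import arm, vision, workorder gives the robot as it stands. The module is installed in compiled form; this text tells all that it offers.
- The arm moves only by the tool jog_arm, never from a script. Its argument "rows" is a list that holds one entry, the list of rows, each a list of 7 numbers: the opening, from 0 (shut) to 1 (fully open), then the shift along the tool's x, y, z in m, then the turn, a rotation vector about the tool's x, y, z in degrees. A call has 1 to 20 rows; each row shifts and turns the commanded pose from where the row before left it, along the tool's axes as they then stand; what a row does not reach is not made up. A row lasts 1/8 s, in which the tool goes at most 62.5 mm and 10.7 degrees, less where a joint would pass 70% of its speed; a pose out of reach is approached as far as the arm can. A call is refused whole if a number of a shift passes 0.0625 or a number of a turn 10.7, either way. A call with a gripper value outside its range is refused whole. The fingers move at their own pace and stop on an object; "force" is the grip in N (left out, the last holds). Time passes only in rows, so rows that do not move let the fingers close. It gives the time, the measured TCP pose, the force, the opening and the grip force at its end, in the units of the state.
- arm.state(): the state, without advancing time (a new reading comes with each control period).
- vision.grab_frame(name): name is "side" or "top" or "wrist"; returns the picture (384x512x3 uint8, red, green, blue); there is no depth.
- vision.camera_model(name): a dict with "K" (3x3 intrinsics, pixels), "world_to_cam" (4x4, takes a point from world to camera coordinates); the wrist camera has in their place "T_tool_cam" (4x4, takes a point from camera to tool coordinates, whose origin is the TCP and whose axes are the flange's). Camera axes: x right, y up, looking along -z (the intrinsics and any distortion apply to the point x, -y, -z); pixel columns grow to the right and rows downward; lengths in m; the calibration is good to about 2 mm. A picture is of the moment at which its call begins: read the wrist's pose just before it. camera_model takes no time and is no camera call.
- workorder.finish_job(): hands the job in; it is judged then, once.
The state is a dict: "time_s": time; "joint_pos": joint angles; "qvel": joint speeds; "joint_efforts": joint torques, N m; "ee_pos": TCP position; "eef_rot": TCP orientation; "force": force on the tool from outside, world axes, zero at the start; "moment": the same for the moment, N m; "width": finger opening in m; "gripper_force": force on a finger pad.
Only numpy, scipy, OpenCV 4.12 (cv2) and the standard library are available. Lean on these libraries where they do the work, as an engineer would, in place of code of your own. Each camera call takes 0.05 s, during which the arm holds its last target. There are 200 camera calls.

### The job

Take the pressed clay tile up out of its die: first swing the steel hold-down latch on the die fully home in its catch, so that the die frame cannot come up with the tile, and only then raise the cam lever by its red handle until it stands straight up, the highest point of its lift. The lever is sprung and drops back if let go, so finish while still holding it there with the gripper, the tile lying level and untouched on the raised ejector plate, ready for a colleague to slide off; leave the phone, the mug and the loop tool where they are.

Things in the scene. Friction and masses are not known exactly. Their poses are not given: they have to be found in the camera images.
- stand: green bench stand for pushing tiles out of a die, fixed to the table; its yaw differs between runs. Origin: on the table, under the die's and the tile's centre; z up. In its own axes (x away from the robot at yaw 0): base plate x -100..100, y -95..140 mm; deck x -85..85, y -90..135 mm, top at z 98 mm. Camshaft along x at y 0, z 48 mm; the lever is on its +x end, the latch at its +y side.
- die_top (a point): centre of the die's mouth, 116 mm above the table: aluminium frame on the deck, outside 134 mm square, cavity 102 mm square, with a lug x -30..30, y 67..119 mm (stand axes) under the latch; a steel heel clip at x -25..25, y -84..-58 mm, top z 129 mm
- catch (a point): middle of the latch's catch, a dark C-shaped steel block open towards the stand's +y, at x 55..75, y 80..117 mm of the stand, top z 138 mm; the latch arm's end enters its slot
- hook (a joint): swing angle (rad) of the hold-down latch about its upright pivot: 0 = fully home in the catch against its stop (arm along the stand's +x), growing counterclockwise from above as it swings out to the stand's +y, at most 1.7; starts open at 0.9 to 1.5. Friction hinge (1 N at the knob), stays where left. Arm: flat steel bar 140 mm long, 16 mm wide, z 117 to 125 mm; pivot bolt top z 132 mm.
- hook_knob (a point): middle of the latch's upright black grip knob, 22 mm across, 22 mm of it straight (knob z 125 to 155 mm above the table, this point at 140 mm), 70 mm from the pivot
- hook_hinge (a point): on the latch's upright pivot axis, at the height of point hook_knob; at x -60, y 100 mm of the stand
- cam (a joint): angle (rad) of the camshaft and its lever: 0 = at rest, lever lying low towards the stand's -y, 20 degrees above level; 1.23 = lever straight up, cam nose up, highest lift; it can go on to 1.83, where the lift falls again. Starts at 0. A spring drives it back to 0 (about 3 to 4 N at the handle, and with the load 5 N; 1 N more when moved fast).
- lever: the lever on the camshaft's end: dark hub, round steel rod 12 mm thick in the upright plane 98 mm from the stand's centre along its +x, and at its end, 140 mm from the shaft axis, a red revolving handle standing out along the stand's +x (parallel to the shaft). Origin: on the shaft axis under the die centre (not on the rod).
- lever_grip (a point): middle of the red revolving handle, a cylinder 22 mm thick and 52 mm long, 132 mm from the stand's centre along its +x; it spins freely on its spindle, so the fingers can keep their orientation while the lever turns. About 95 mm above the table at rest and 188 mm when the lever is upright
- lever_hinge (a point): on the shaft axis straight across from the middle of the red handle, 48 mm above the table: centre of the handle's arc of 140 mm radius
- ejector (a joint): lift (m) of the ejector plate, pushed up by the cam and following it down by its weight: 0 at rest, nearly 0.016 at the highest point
- tile: brown clay tile with a flower relief, 98 x 98 x 12 mm, lying loose on the ejector plate in the die, its top 1 mm below the frame's top at the start. Origin: centre of its underside, 103 mm above the table at the start and 119 mm (3 mm clear of the frame) at full lift.
- phone: bystander: black phone 158 x 76 x 9 mm lying flat, origin centre of its underside
- mug: bystander: blue mug 80 mm across and 90 mm high, origin centre of its underside
- loop_tool: bystander: wooden-handled loop tool 200 mm long, 14 mm thick, lying beyond the stand; origin at its middle on the table
Not all that is in view belongs to the job. Leave any blue or yellow look-alike of the tile alone.

How it is judged:
By the outcome, as a careful person would: the job done as asked, in the order asked, and still so for the second after the job is handed in, while the arm keeps its last pose, push and grip.
It also fails if it takes over 48 s, if anything falls off the work surface, if the arm or the gripper's body presses on something with over 40 N, if the wrist force passes 120 N, or if a joint passes its speed limit or range.

## Working session

There is one attempt and no reset: what is moved stays moved. The work goes in short steps, Python scripts to look and compute and a tool call to move; the robot and the scene stay as the last step left them, time stands still between calls to the robot, and variables do not carry over. Pictures are saved under pics/ and viewed, at most 10 in all, crops included, and the job is handed in when it is done.

Besides the shell and the picture viewer there is one more tool, called after "Request:" as name([rows], argument=value, ...), one row to a line, values as JSON. jog_arm: Moves the arm, as the interface text tells. Its arguments: {"type":"object","properties":{"rows":{"type":"array"},"force":{"type":"number"}},"required":["rows"]}

```bash
mkdir -p pics; cat > h.py <<'E'
import numpy as np,cv2
from scipy.spatial.transform import Rotation as R
from station import arm,vision,workorder
def model(n):
    m=vision.camera_model(n); return m
def save(n,f):
    im=vision.grab_frame(n); cv2.imwrite(f,im[:,:,::-1]); return im
E
python3 - <<'E'
from h import *
s=arm.state();print(s)
for n in("side","top","wrist"):
    m=model(n);print(n,m)
a=save("top","pics/top.png");b=save("side","pics/side.png")
E
```

```text
{'time_s': 0.0, 'joint_pos': array([ 1.19737629e+00,  4.80850947e-01,  1.59687894e+00, -2.88722102e-06,
        1.06509036e+00, -4.66098993e-02]), 'qvel': array([-0.00038343, -0.00031714,  0.00140816,  0.00070872, -0.00178768,
       -0.00171154]), 'joint_efforts': array([ 1.83632415e-03, -9.50676227e+01, -4.30198324e+01,  2.60279294e-04,
        1.23512739e-02,  1.39890280e-04]), 'ee_pos': array([0.20857812, 0.61541205, 0.40405797]), 'eef_rot': array([-5.11027192e-01, -3.09949345e+00,  1.88660850e-03]), 'force': array([-0.35900396,  0.32978404, -0.38326069]), 'moment': array([ 0.01074788,  0.00314155, -0.00232314]), 'gripper_force': 0.0, 'width': 0.08525152021149811}
side {'K': array([[363.68310557,   0.        , 258.17415922],
       [  0.        , 363.68310557, 194.04149611],
       [  0.        ,   0.        ,   1.        ]]), 'world_to_cam': array([[ 0.99032999, -0.13818997,  0.01224896, -0.55079786],
       [ 0.06967722,  0.57179365,  0.81743324, -0.14040301],
       [-0.11996495, -0.80867518,  0.5758931 , -1.04014816],
       [ 0.        ,  0.        ,  0.        ,  1.        
[... 254 characters left out ...]
[ 0.98262928,  0.0050176 ,  0.1855115 , -0.56926418],
       [-0.18546102, -0.00913945,  0.98260912, -1.12946051],
       [ 0.        ,  0.        ,  0.        ,  1.        ]])}
wrist {'K': array([[334.24212148,   0.        , 258.92160687],
       [  0.        , 334.24212148, 189.45554751],
       [  0.        ,   0.        ,   1.        ]]), 'T_tool_cam': array([[ 1.22599440e-05,  9.64482366e-01,  2.64147243e-01,
         6.76126470e-02],
       [ 9.99999944e-01, -1.00037780e-04,  3.18855237e-04,
        -4.23529424e-04],
       [ 3.33954957e-04,  2.64147225e-01, -9.64482313e-01,
         3.07271730e-02],
       [ 0.00000000e+00,  0.00000000e+00,  0.00000000e+00,
         1.00000000e+00]])}
```

View pics/top.png

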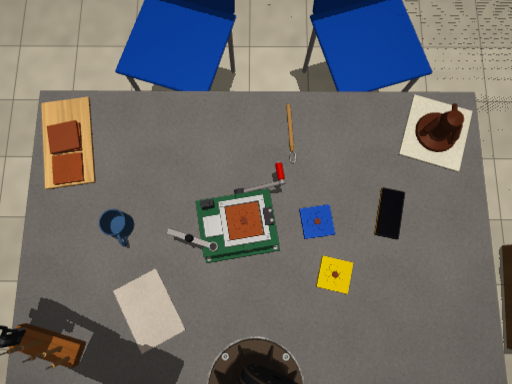

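View pics/side.png

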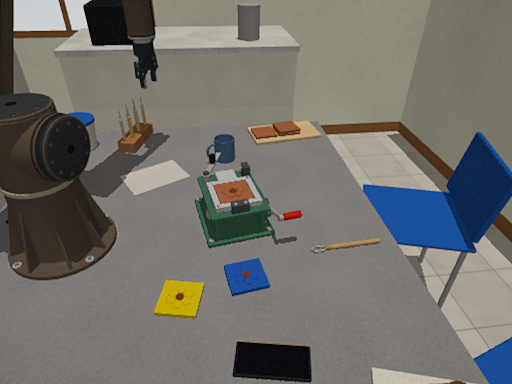

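Top: tile in the die at (244,221), with look-alikes blue (317,221), yellow (335,274) and board tiles (65,137) and (68,168). The red handle is at (280,172) and is the only one. The black knob on the bright bar is at (189,238); the other dark parts are the catch (207,203) and the heel clip (268,216). The bright pivot bolt is at (213,246). Side: handle at (291,215), knob at (212,158). I'll check these in a close crop.

```bash
python3 - <<'E'
import cv2
a=cv2.imread("pics/top.png")[155:275,155:300];b=cv2.imread("pics/side.png")[140:250,180:310]
a=cv2.resize(a,None,fx=4,fy=4,interpolation=cv2.INTER_CUBIC);cv2.imwrite("pics/c1.png",a)
E
cat >> h.py <<'E'
def ray(n,px):
    m=model(n);K=m["K"];T=m["world_to_cam"];d=np.linalg.inv(K)@[px[0],px[1],1];d=d*[1,-1,-1]
    Rm=T[:3,:3];return -Rm.T@T[:3,3],Rm.T@d
def onz(n,px,z):
    o,d=ray(n,px);return o+d*(z-o[2])/d[2]
def tri(pa,pb,na="top",nb="side"):
    o1,d1=ray(na,pa);o2,d2=ray(nb,pb)
    t=np.linalg.lstsq(np.c_[d1,-d2],o2-o1,rcond=None)[0];p,q=o1+d1*t[0],o2+d2*t[1]
    return (p+q)/2,np.linalg.norm(p-q)
def blob(im,lo,hi,box):
    x0,y0,x1,y1=box;hsv=cv2.cvtColor(im[y0:y1,x0:x1],cv2.COLOR_BGR2HSV)
    m=cv2.inRange(hsv,lo,hi);n,l,st,c=cv2.connectedComponentsWithStats(m);i=1+np.argmax(st[1:,4])
    r=cv2.minAreaRect(np.argwhere(l==i)[:,::-1].astype(np.float32))
    return c[i]+[x0,y0],st[i,4],(np.array(r[0])+[x0,y0],r[1],r[2])
E
python3 - <<'E'
from h import *
t=cv2.imread("pics/top.png");s=cv2.imread("pics/side.png")
bt=blob(t,(0,200,120),(4,255,255),(260,150,300,195));bs=blob(s,(0,200,120),(4,255,255),(270,200,310,230))
print(bt,bs,tri(bt[0],bs[0]))
ti=blob(t,(5,120,60),(18,255,255),(215,195,275,250));print(ti,onz("top",ti[2][0],.115))
k=blob(t,(0,0,0),(180,255,50),(180,230,198,247));print(k,onz("top",k[0],.148))
k2=blob(s,(0,0,0),(180,255,50),(204,150,218,166));print(k2,tri(k[0],k2[0]))
print(onz("top",(213,246),.132))
E
```

```text
(array([279.51515152, 170.73737374]), np.int32(99), (array([279.5405407 , 170.74324226]), (16.111101150512695, 6.082762718200684), 80.53767395019531)) (array([292.26470588, 214.47058824]), np.int32(102), (array([292.11538696, 214.57692337]), (5.88348388671875, 17.65045166015625), 78.69007110595703)) (array([ 0.64012628, -0.06781027,  0.09518932]), np.float64(0.001528555764440056))
(array([243.43447669, 220.37379068]), np.int32(1137), (array([243.47297668, 220.33783531]), (33.70178985595703, 33.70178985595703), 80.53767395019531)) [0.48461767 0.03996782 0.115     ]
(array([188.42592593, 238.18518519]), np.int32(54), (array([188.5, 238. ]), (8.0, 7.0), 90.0)) [0.42931036 0.19330389 0.148     ]
(array([211.75      , 158.26923077]), np.int32(52), (array([211.5, 158.5]), (9.0, 5.0), 90.0)) (array([0.4304494 , 0.19478603, 0.13939335]), np.float64(0.0009938891273525011))
[0.4088211  0.12536025 0.132     ]
```

View pics/c1.png

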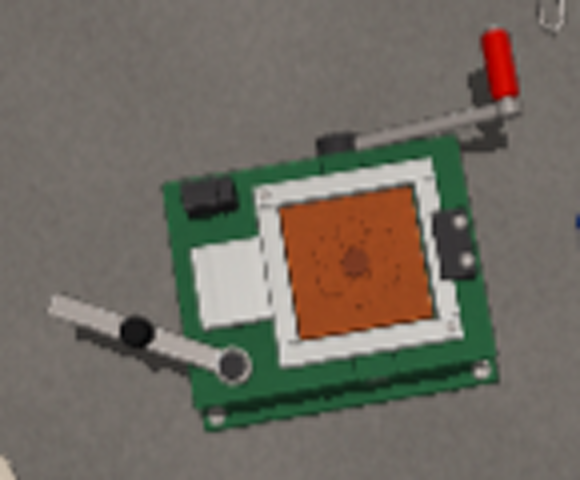

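Request:
jog_arm([
  [[0.7,-0.0344,-0.0328,0,0,0,0],[0.7,-0.0344,-0.0328,0,0,0,0],[0.7,-0.0344,-0.0328,0,0,0,0],[0.7,-0.0344,-0.0328,0,0,0,0],[0.7,-0.0344,-0.0328,0,0,0,0],[0.7,-0.0344,-0.0328,0,0,0,0],[0.7,-0.0344,-0.0328,0,0,0,0],[0.7,-0.0344,-0.0328,0,0,0,0],[0.7,-0.0344,-0.0328,0,0,0,0],[0.7,-0.0344,-0.0328,0,0,0,0],[0.7,0,0,0,0,0,9.9],[0.7,0,0,0,0,0,9.9],[0.7,0,0,0,0,0,9.9],[0.7,0,0,0,0,0,9.9],[0.7,0,0,0,0,0,9.9],[0.7,0,0,0,0,0,9.9],[0.7,0,0,0,0,0,9.9],[0.7,0,0,0,0,0,9.9],[0.7,0,0,0,0,0,9.6],[0.7,0,0,0,0,0,0]],
])

```text
time_s: 2.6
ee_pos: [0.4291, 0.1945, 0.4045]
eef_rot: [-2.533, -1.858, 0.001]
force: [0.8, -0.4, 0.4]
width: 0.0598
gripper_force: 0.0
```

```bash
cat >> h.py <<'E'
def pose():
    s=arm.state();p=s["ee_pos"];M=R.from_rotvec(s["eef_rot"]).as_matrix()
    print("t",round(s["time_s"],2),"p",p.round(4),"yang",np.degrees(np.arctan2(M[1,1],M[0,1])).round(2),"z",M[:,2].round(3),"F",s["force"].round(1),"w",s["width"].round(4),"g",s["gripper_force"],"j",s["joint_pos"].round(2));return p,M
def wpix(P,p,M):
    m=model("wrist");T=m["T_tool_cam"];q=T[:3,:3].T@(M.T@(np.array(P)-p)-T[:3,3]);u=m["K"]@(q*[1,-1,-1]);return u[:2]/u[2]
def wonz(px,z,p,M):
    m=model("wrist");T=m["T_tool_cam"];d=np.linalg.inv(m["K"])@[px[0],px[1],1]*[1,-1,-1]
    d=M@T[:3,:3]@d;o=p+M@T[:3,3];return o+d*(z-o[2])/d[2]
E
python3 - <<'E'
from h import *
p,M=pose();save("wrist","pics/w1.png")
print(wpix((.4304,.1943,.155),p,M),wpix((.409,.127,.132),p,M))
E
```

```text
Traceback (most recent call last):
  File "h.py", line 24, in pose
    print("t",round(s["time_s"],2),"p",p.round(4),"yang",np.degrees(np.arctan2(M[1,1],M[0,1])).round(2),"z",M[:,2].round(3),"F",s["force"].round(1),"w",s["width"].round(4),"g",s["gripper_force"],"j",s["joint_pos"].round(2));return p,M
                                                                                                                                                        ^^^^^^^^^^^^^^^^
AttributeError: 'float' object has no attribute 'round'
```

```bash
sed -i 's/s\["width"\].round(4)/round(s["width"],4)/' h.py
python3 - <<'E'
from h import *
p,M=pose();save("wrist","pics/w1.png")
print(wpix((.4304,.1943,.155),p,M),wpix((.409,.127,.132),p,M))
E
```

```text
t 2.6 p [0.4291 0.1945 0.4045] yang -17.48 z [-0. -0. -1.] F [ 0.8 -0.4  0.4] w 0.0598 g 0.0 j [ 0.36  0.23  1.99 -0.    0.92  0.67]
[262.29878527 198.02523222] [261.51453863 273.78078225]
```

View pics/w1.png

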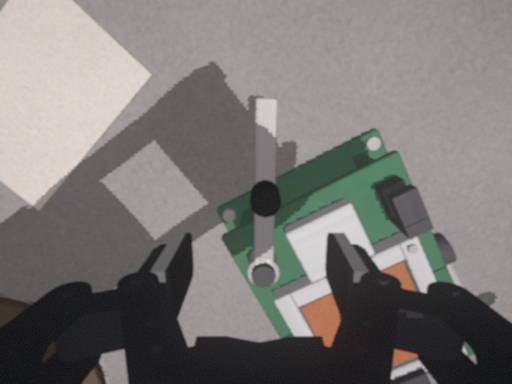

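Wrist view: knob top at (265,198) on the bar, bolt at (263,273), in line with the tool axis and within 2 mm of prediction. Next I descend and grip the knob.

Request:
jog_arm([
  [[0.7,0,0.003,0.026,0,0,0],[0.7,0,0,0.026,0,0,0],[0.7,0,0,0.026,0,0,0],[0.7,0,0,0.0255,0,0,0],[0.5,0,0,0,0,0,0],[0.1,0,0,0,0,0,0],[0.1,0,0,0,0,0,0],[0.1,0,0,0,0,0,0],[0.1,0,0,0,0,0,0],[0.1,0,0,0,0,0,0]],
], force=25)

```text
time_s: 3.9
ee_pos: [0.4323, 0.1937, 0.302]
eef_rot: [2.533, 1.857, 0.002]
force: [-0.0, -0.6, 9.6]
width: 0.0209
gripper_force: 25.4
```

```bash
python3 - <<'E'
from h import *
p,M=pose()
E
```

```text
t 3.9 p [0.4323 0.1937 0.302 ] yang -17.51 z [ 0.001  0.001 -1.   ] F [-0.  -0.6  9.6] w 0.0209 g 25.384624790749513 j [ 0.36  0.39  2.09 -0.    0.66  0.66]
```

Request:
jog_arm([
  [[0.1,-0.0008,0.0106,0,0,0,8.7],[0.1,-0.0008,0.0106,0,0,0,8.7],[0.1,-0.0008,0.0106,0,0,0,8.7],[0.1,-0.0008,0.0106,0,0,0,8.7],[0.1,-0.0008,0.0106,0,0,0,8.7],[0.1,-0.0008,0.0106,0,0,0,8.7],[0.1,-0.0008,0.0106,0,0,0,8.7],[0.1,0,0,0,0,0,0],[0.1,0,0,0,0,0,0]],
])

```text
time_s: 5.03
ee_pos: [0.4811, 0.1408, 0.3022]
eef_rot: [-3.125, -0.317, -0.007]
force: [8.5, -3.8, -0.1]
width: 0.0212
gripper_force: 24.6
```

```bash
python3 - <<'E'
from h import *
p,M=pose();print(M[:2].round(2))
for piv in((.4088,.1254),(.4095,.1278)):
    d=p[:2]-piv;print(np.hypot(*d),np.degrees(np.arctan2(d[1],d[0])))
E
```

```text
t 5.03 p [0.4811 0.1408 0.3022] yang -78.4 z [ 0.004  0.    -1.   ] F [ 8.5 -3.8 -0.1] w 0.0212 g 24.60069545370061 j [ 0.22  0.42  2.03 -0.    0.69  1.59]
[[ 0.98  0.2   0.  ]
 [ 0.2  -0.98  0.  ]]
0.07391696787783279 12.021652044792756
0.07276575691157776 10.287871674498398
```

Request:
jog_arm([
  [[0.1,0.001,0.001,0,0,0,1],[0.1,0.0005,0.001,0,0,0,0.5],[0.1,0,0.001,0,0,0,0],[0.1,0,0.001,0,0,0,0],[0.1,0,0,0,0,0,0]],
])

```text
time_s: 5.65
ee_pos: [0.4823, 0.1374, 0.302]
eef_rot: [-3.129, -0.275, -0.003]
force: [0.7, 2.3, 7.2]
width: 0.0209
gripper_force: 25.3
```

```bash
python3 - <<'E'
from h import *
p,M=pose()
save("wrist","pics/w2.png")
E
```

```text
t 5.65 p [0.4823 0.1374 0.302 ] yang -79.94 z [ 0.002  0.001 -1.   ] F [0.7 2.3 7.2] w 0.0209 g 25.269006507005543 j [0.22 0.42 2.03 0.   0.69 1.61]
```

View pics/w2.png

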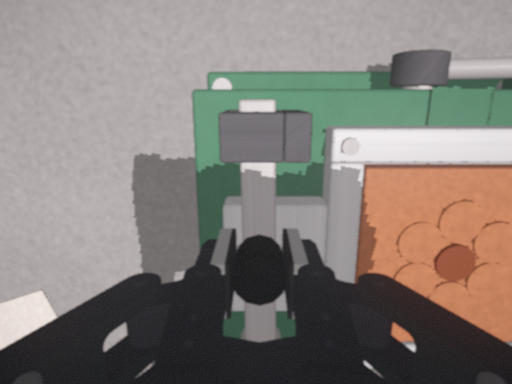

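The arm's end has entered the catch (bar at x≈258, catch at 220–310). I keep pushing until the stop resists.

Request:
jog_arm([
  [[0.1,0,0.001,0,0,0,0.4],[0.1,0,0.001,0,0,0,0],[0.1,0,0.001,0,0,0,0],[0.1,0,0,0,0,0,0]],
])

```text
time_s: 6.2
ee_pos: [0.4827, 0.1358, 0.302]
eef_rot: [-3.128, -0.263, -0.004]
force: [-2.1, 23.6, 5.8]
width: 0.0212
gripper_force: 26.1
```

```bash
python3 - <<'E'
from h import *
p,M=pose()
E
```

```text
t 6.2 p [0.4827 0.1358 0.302 ] yang -80.39 z [ 0.002  0.003 -1.   ] F [-2.1 23.6  5.8] w 0.0212 g 26.1394073687552 j [0.21 0.42 2.03 0.   0.69 1.61]
```

Request:
jog_arm([
  [[0.6,0,0,0,0,0,0],[0.6,0,0,0,0,0,0],[0.6,0,0,0,0,0,0],[0.6,0,0,0,0,0,0],[0.6,0,-0.002,-0.02,0,0,0],[0.6,0,0,-0.04,0,0,0],[0.6,0,0,-0.042,0,0,0],[0.6,0.02,0.038,0,0,0,0],[0.6,0.02,0.038,0,0,0,0],[0.6,0.02,0.038,0,0,0,0],[0.6,0.02,0.038,0,0,0,0],[0.6,0.02,0.038,0,0,0,0],[0.6,0.02,0.038,0,0,0,0],[0.6,0,0,0,0,0,0]],
])

```text
time_s: 7.95
ee_pos: [0.6398, -0.0707, 0.4027]
eef_rot: [3.13, 0.261, 0.0]
force: [0.0, 0.0, -0.1]
width: 0.0511
gripper_force: 0.0
```

```bash
python3 - <<'E'
from h import *
p,M=pose();w=save("wrist","pics/w3.png");t=save("top","pics/t3.png")
print(wpix((.640,-.068,.095),p,M))
b=blob(w[:,:,::-1].copy(),(0,200,80),(4,255,255),(100,50,420,300));print(b,wonz(b[2][0],.100,p,M))
c=cv2.resize(t[165:265,150:300],None,fx=3.4,fy=3.4,interpolation=2)
cv2.imwrite("pics/w3c.png",np.vstack([w,cv2.resize(c,(512,341)) [:216]])[:,:,::-1])
cv2.imwrite("pics/t3c.png",c[:,:,::-1])
E
```

```text
t 7.95 p [ 0.6398 -0.0707  0.4027] yang -80.46 z [ 0. -0. -1.] F [ 0.   0.  -0.1] w 0.0511 g 0.0 j [-0.16  0.47  1.61 -0.    1.05  1.25]
[255.51416872 177.53035334]Traceback (most recent call last):
  File "<stdin>", line 4, in <module>
  File "h.py", line 19, in blob
    m=cv2.inRange(hsv,lo,hi);n,l,st,c=cv2.connectedComponentsWithStats(m);i=1+np.argmax(st[1:,4])
                                                                              ~~~~~~~~~^^^^^^^^^^
    return _wrapfunc(a, 'argmax', axis=axis, out=out, **kwds)
    return bound(*args, **kwds)
ValueError: attempt to get argmax of an empty sequence
```

View pics/w3.png

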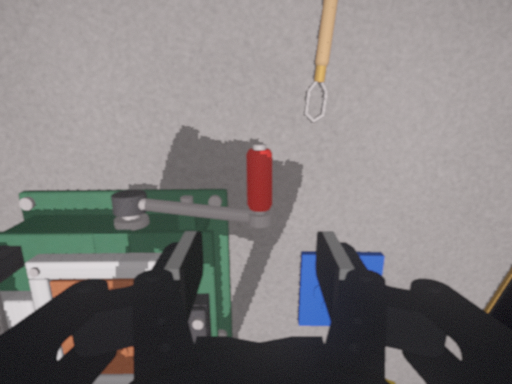

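```bash
python3 - <<'E'
from h import *
p,M=pose();t=cv2.imread("pics/t3.png")
h=wonz((259.5,180),.100,p,M);print(h,M.T@(h-p))
cv2.imwrite("pics/t3c.png",cv2.resize(t[165:265,150:300],None,fx=4,fy=4,interpolation=2))
E
```

```text
t 8.05 p [ 0.6383 -0.0686  0.4027] yang -80.38 z [-0.001  0.    -1.   ] F [ 0.2 -0.2 -0.4] w 0.051 g 0.0 j [-0.15  0.47  1.62  0.    1.05  1.25]
[ 0.63773565 -0.06909431  0.1       ] [-0.00038316  0.00055654  0.30270044]
```

View pics/t3c.png

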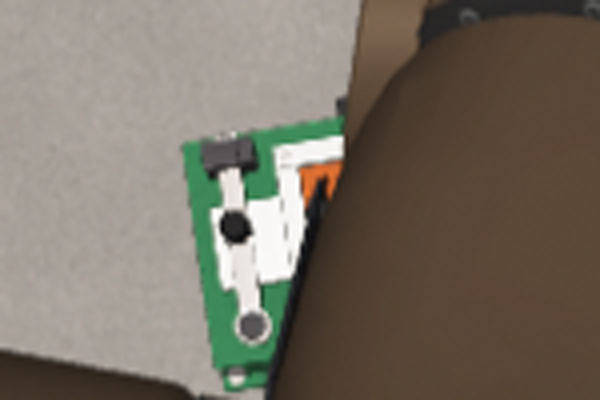

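Top crop: the latch bar runs from the bolt (252,325) through the knob (235,228) into the catch (228,155), parallel to the stand's edge, so it is home. Next I descend on the handle.

Request:
jog_arm([
  [[0.6,0.0005,0.0027,0.03,0,0,0],[0.6,0,0,0.03,0,0,0],[0.6,0,0,0.031,0,0,0],[0.6,0,0,0.031,0,0,0],[0.6,0,0,0.031,0,0,0],[0.6,0,0,0,0,0,0],[0.05,0,0,0,0,0,0],[0.05,0,0,0,0,0,0],[0.05,0,0,0,0,0,0],[0.05,0,0,0,0,0,0],[0.05,0,0,0,0,0,0]],
], force=60)

```text
time_s: 9.43
ee_pos: [0.64, -0.071, 0.2515]
eef_rot: [3.13, 0.265, 0.003]
force: [0.2, -1.5, 8.9]
width: 0.0199
gripper_force: 58.9
```

```bash
python3 - <<'E'
from h import *
p,M=pose()
E
```

```text
t 9.43 p [ 0.64   -0.071   0.2515] yang -80.32 z [ 0.002 -0.    -1.   ] F [ 0.2 -1.5  8.9] w 0.0199 g 58.94976407289505 j [-0.16  0.65  1.73 -0.    0.76  1.24]
```

Request:
jog_arm([
  [[0.05,0,-0.0047,-0.0113,0,0,0],[0.05,0,-0.0056,-0.0108,0,0,0],[0.05,0,-0.0066,-0.0103,0,0,0],[0.05,0,-0.0074,-0.0097,0,0,0],[0.05,0,-0.0082,-0.009,0,0,0],[0.05,0,-0.009,-0.0082,0,0,0],[0.05,0,-0.0097,-0.0074,0,0,0],[0.05,0,-0.0103,-0.0066,0,0,0],[0.05,0,0,0,0,0,0],[0.05,0,0,0,0,0,0]],
])

```text
time_s: 10.68
ee_pos: [0.6295, -0.0112, 0.3253]
eef_rot: [3.128, 0.265, 0.004]
force: [-3.0, -12.0, 13.8]
width: 0.0202
gripper_force: 60.6
```

```bash
python3 - <<'E'
from h import *
p,M=pose();print(M.T@(p-[.64,-.071,.2515]))
E
```

```text
t 10.68 p [ 0.6295 -0.0112  0.3253] yang -80.3 z [ 0.003 -0.002 -1.   ] F [ -3.  -12.   13.8] w 0.0202 g 60.59185445308685 j [-0.07  0.54  1.72 -0.    0.88  1.34]
[-8.17646287e-05 -6.05585223e-02 -7.39812103e-02]
```

Request:
jog_arm([
  [[0.05,0,-0.0108,-0.0062,0,0,0],[0.05,0,-0.0113,-0.0053,0,0,0],[0.05,0,-0.0116,-0.0037,0,0,0],[0.05,0,-0.0119,-0.0026,0,0,0],[0.05,0,-0.0121,-0.0016,0,0,0],[0.05,0,-0.0122,-0.0005,0,0,0],[0.05,0,0,0,0,0,0],[0.05,0,0,0,0,0,0]],
])

```text
time_s: 11.68
ee_pos: [0.6173, 0.0586, 0.3451]
eef_rot: [3.13, 0.265, 0.002]
force: [-5.0, -2.8, 17.1]
width: 0.0199
gripper_force: 60.8
```

```bash
python3 - <<'E'
from h import *
p,M=pose();print(M.T@(p-[.64,-.071,.2515]))
s=save("side","pics/s5.png");t=save("top","pics/t5.png");w=save("wrist","pics/w5.png")
c=cv2.resize(s[130:255,170:320],(600,500),interpolation=2);cv2.imwrite("pics/s5c.png",c[:,:,::-1])
E
```

```text
t 11.68 p [0.6173 0.0586 0.3451] yang -80.31 z [ 0.001 -0.    -1.   ] F [-5.  -2.8 17.1] w 0.0199 g 60.84852308034897 j [ 0.05  0.5   1.73 -0.    0.91  1.45]
[-0.0004412  -0.13157084 -0.0936552 ]
```

View pics/s5c.png

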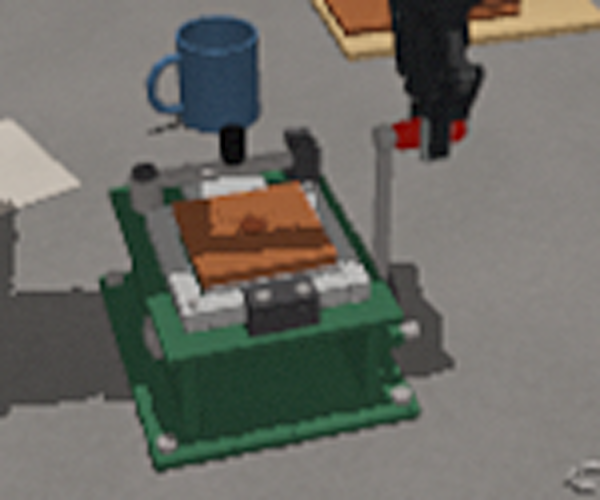

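View pics/w5.png

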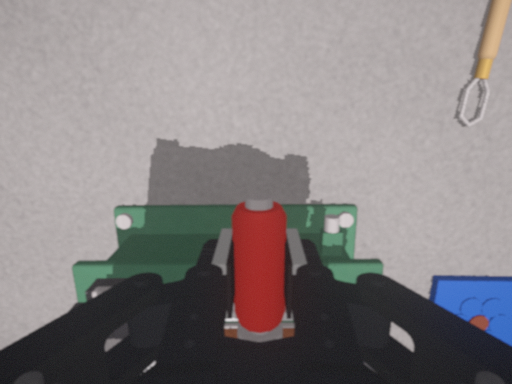

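The side view shows the rod vertical at (383,210), the tile level and clear of the frame, and the latch in its catch. The arc travel was 131.6 mm horizontally, matching the 131.6 mm needed for upright. I'll hand in.

Request:
jog_arm([
  [[0.05,0,0,-0.0005,0,0,0],[0.05,0,0,0,0,0,0],[0.05,0,0,0,0,0,0]],
])

```text
time_s: 12.2
ee_pos: [0.6173, 0.0585, 0.3452]
eef_rot: [3.13, 0.265, 0.001]
force: [-4.5, -3.1, 11.7]
width: 0.02
gripper_force: 60.3
```

```bash
python3 - <<'E'
from h import *
p,M=pose();print(M.T@(p-[.64,-.071,.2515]));print(workorder.finish_job())
E
```

```text
t 12.2 p [0.6173 0.0585 0.3452] yang -80.32 z [ 0.001 -0.    -1.   ] F [-4.5 -3.1 11.7] w 0.02 g 60.26612251996994 j [ 0.05  0.5   1.73 -0.    0.91  1.45]
[-0.00052771 -0.13138814 -0.09374048]
the job is handed in; nothing more can be done
None
```

I handed the job in at 12.2 s: the latch was pushed home against its stop first, then the lever was raised upright and is still held by its handle, with the tile level and clear of the die; `finish_job()` returned no verdict.

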